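Hold a mould's ejector pins out for inspection

TASK

I want to look over the ejector pins of the small mould on the bench: first lift off the mould insert left standing on its face over the pins, and set it down gently, upright on the bare bench top, at least a hand's breadth clear of the mould and its lever. Then push the grip of the ejection lever down against its return springs until the six pins stand 8 mm proud of the mould face, and keep it there: finish while still holding the lever down, with the pins out and still. Leave everything else on the bench where it is.

Things in the scene. Friction and masses are not known exactly. Their poses are not given: they have to be found in the camera images.
- mould: ejector half of a small injection mould, plain steel, fixed to the bench, flat parting face up: 110 (x) x 150 (y) x 108 high, on a clamp plate 18 high, 176 wide (y), reaching 90 in front (-x) and 60 behind its centre. Origin: centre of its underside, on the bench; y to its left, z up. Its lever sticks out towards its -x: towards the robot and to the robot's right (heading 0.2 to 0.8 rad)
- mould_face (a point): centre of the flat, level parting face on top of the mould, 108 above the bench, axes as the mould's. Six ejector pins of 6 diameter lie flush in it in two rows, at x = -20, 0, 20 and y = -12, 12 from here; they rise straight up out of the face when the lever is pressed
- insert_center (a point): centre (half-way up) of the loose steel mould insert that stands on the mould face over the pins: a ground block 44 (its x) x 30 (its y) x 47 high with a toothed top, about 0.4 kg; grasp it across the 30 mm sides. z is up when it stands. Standing on the bench, this point is 23 to 24 above the bench top
- insert: the same insert, origin at the centre of its underside
- lever_grip (a point): centre of the lever's black round grip, 24 diameter, 94 long, along the mould's x; outer end tilted 0.13 rad up at rest, as much down at 8 mm of pins. At rest it is at mould x = -185, y = 0, 91 above the bench, that is 120 out from and 60 above the fulcrum pin, about which it swings. With the pins at 8 mm it is 57 above the bench and 12 farther out (mould x = -197)
- lever: ejection lever: cranked steel bar on a fulcrum, its nose under the ejector plate. Origin at the fulcrum pin (level, along the mould's y, at mould x = -65, z = 31). Pressing the grip down raises the pins: lever angle (rad) = pin height (mm) / 30, about 4.2 mm of grip for 1 mm of pins. Return springs push it back up, with about 5 N on the grip to start it and 13 N at 8 mm of pins; no catch
- riser_corner (a point): foot of the near right corner, on the bench, of a tall fixed steel riser (an open two-board shelf on four legs) that stands left of the mould. 380 high, it reaches from here 750 away from the robot (world +x) and 241 to the left (world +y). The front strip of the bench, 130 deep, is bare from here across to the lever. Keep hand and arm clear of it
- ejector (a joint): height of the ejector pins above the mould face, in metres: 0 flush (at rest), 0.008 wanted, hard stop at 0.012
- insert_b: a second steel mould insert of the same kind, standing on the bench to the left; origin at the centre of its underside
- insert_c: a third steel mould insert, standing near the second; origin at the centre of its underside
- oilstone: dressing stone stick 100x25x12 lying near the front edge of the bench, in front of the riser; origin at the centre of its underside
- hex_key: small L-shaped hexagon key 83x27x5 lying near the front edge of the bench, well left of the mould; origin at the centre of its underside
- loupe: black eye loupe, 42 across, 21 high, lying to the left of the mould; origin at the centre of its underside
- oil_bottle: dark bottle, 42 across, 69 high, behind the mould; origin at the centre of its underside
- paste_jar: small jar, 47 across, 37 high, behind the mould; origin at the centre of its underside
- marker: paint marker 123x15x15 lying on the left of the bench; origin at the centre of its underside
- calliper: vernier calliper 220x76x11 lying far back on the left of the bench; origin at the centre of its underside
Not all that is in view belongs to the job. Leave any orange or yellow look-alike of the insert alone.

How it is judged:
By the outcome, as a careful person would: the job done as asked, in the order asked, and still so for the second after the job is handed in, while the arm keeps its last pose, push and grip.
It also fails if it takes over 54 s, if anything falls off the work surface, if the arm or the gripper's body presses on something with over 40 N, if the wrist force passes 120 N, or if a joint passes its speed limit or range.

ROBOT

A 6-joint arm with a two-finger parallel gripper is mounted at the origin on a cart in front of the work surface, level with it; the furniture and walls round the work are solid. World frame = base frame: x ahead of the robot, y to its left, z up, the work surface at z = 0. Lengths are in m, angles in rad, forces in N, time in s.
With the tool pointing down it reaches from about 0.325 to 0.9 m from the base axis. Payload 3.5 kg.
Tool frame: the origin (TCP) lies between the finger pads; the fingertips stand 22 mm ahead of it and the grasp point (between the pads) lies 3 mm ahead of it; z points along the fingers, y is the line along which they close (so a half turn about z gives the same grasp; the last joint's range is limited). The gripper opens to 85 mm and grips with 20 to 120 N. Pads are 22 mm wide; open, the fingers measure 114 mm over their backs; the gripper's body (76 mm by 85 mm) begins 54 mm behind the grasp point. The pads swing forward as they close: fully open they stand 13 mm farther back than shut.
Start: joints at [1.031, 0.276, -0.026, 1.268, 0, 1.467], TCP at [0.264, 0.566, 0.253] pointing down, gripper open.
Joint ranges: [-3.12, 3.12], [-0.85, 1.88], [-1.08, 1.24], [-1.95, 2.15], [-1.57, 1.53], [-3.14, 3.14]. Speed limits (rad/s): [2.57, 2.57, 3.14, 3.14, 3.14, 3.14].

INTERFACE

Orientations are given as a unit quaternion [x, y, z, w].
In Python, from cell import telemetry, cams, r, spotter gives the robot as it stands.
- The arm moves only by the tool apply_moves, never from a script. Its arguments are lists of equal length, an entry for each row: "delta_rot": the turn, a rotation vector about the tool's x, y, z in rad, a list of three; "offset": the shift along the tool's x, y, z in m, a list of three; "fingers": the opening, from 0 (shut) to 1 (fully open). In form: {"delta_rot": [[wx, wy, wz], ...], "offset": [[x, y, z], ...], "fingers": [fingers, ...]}. A call has 1 to 20 rows; each row is the pose to reach, as a shift and turn from the pose commanded when the call began, along the tool's axes at that moment; what a row does not reach only later rows make up. A row lasts 1/8 s, in which the tool goes at most 62.5 mm and 10.7 degrees, less where a joint would pass 70% of its speed; a pose out of reach is approached as far as the arm can. A call with a gripper value outside its range is refused whole. The fingers move at their own pace and stop on an object; "force" is the grip in N (left out, the last holds). Time passes only in rows, so rows that repeat a pose let the fingers close. It gives the time, the measured TCP pose, the force, the opening and the grip force at its end, in the units of the state.
- telemetry.get_obs(): the state, without advancing time (a new reading comes with each control period).
- cams.capture(name): name is "scene" or "top" or "wrist"; returns a dict with "image" (420x560x3 uint8, red, green, blue), "intrinsics" (3x3 intrinsics, pixels), "rvec" (rotation vector, rad) and "tvec" (3), from world to camera coordinates, as OpenCV has them; the wrist camera has in their place "hand_eye" (4x4, takes a point from camera to tool coordinates, whose origin is the TCP and whose axes are the flange's). Camera axes: x right, y down, z forward; pixel columns grow to the right and rows downward; lengths in m; the calibration is good to about 2 mm. A picture is of the moment at which its call begins: read the wrist's pose just before it. There is no depth.
- r.hand_in(): hands the job in; it is judged then, once.
Trained networks look in a picture, given as the dict that the camera call returned (one of the last four; its "shot" number tells which), for a name from the list of things; names that differ only in an ending like _2 or _b are one class to them, and where a whole thing is asked for, a point or a joint stands for the part that bears it (a point fixed in the world has none). Each returns a list of dicts, best first, with "p" (0 to 1); they miss things now and then, are a little off and sometimes report something else, mostly with a low value. They report only what shows in the picture. A call takes as long as a camera call. They do not tell look-alikes from the thing itself.
- spotter.search_frame(picture, label): "location" ([column, row] in pixels, amid what is visible of it).
- spotter.tip_of(picture, label): "location" ([column, row] in pixels: a listed point, or the origin of a listed thing).
The state is a dict: "clock": time; "joints": joint angles; "qvel": joint speeds; "joint_torque": joint torques, N m; "tool_pos": TCP position; "tool_rot": TCP orientation; "force": force on the tool from outside, world axes, zero at the start; "ft_torque": the same for the moment, N m; "width": opening from 0.0 (shut) to 1.0 (fully open); "grip_force": force on a finger pad.
Only numpy, scipy, OpenCV 4.12 (cv2) and the standard library are available. Lean on these libraries where they do the work, as an engineer would, in place of code of your own. Each camera call takes 0.05 s, during which the arm holds its last target. There are 200 camera calls.

## Working session

There is one attempt and no reset: what is moved stays moved. The work goes in short steps, Python scripts to look and compute and a tool call to move; the robot and the scene stay as the last step left them, time stands still between calls to the robot, and variables do not carry over. Pictures are saved under pics/ and viewed, at most 10 in all, crops included, and the job is handed in when it is done.

Besides the shell and the picture viewer there is one more tool, called after "Emit:" in YAML: its name, and indented under it one key for each argument. apply_moves: Moves the arm, as the interface text tells. Its arguments: {"type":"object","properties":{"delta_rot":{"type":"array","items":{"type":"array","items":{"type":"number"}}},"offset":{"type":"array","items":{"type":"array","items":{"type":"number"}}},"fingers":{"type":"array","items":{"type":"number"}},"force":{"type":"number"}},"required":["delta_rot","offset","fingers"]}

```bash
ls; mkdir -p pics; cat > h.py <<'E'
import numpy as np, cv2
from scipy.spatial.transform import Rotation as R
from cell import telemetry, cams, r, spotter
def cap(n):
    o=telemetry.get_obs(); p=cams.capture(n)
    K=np.array(p["intrinsics"])
    if n=="wrist":
        T=np.eye(4);T[:3,:3]=R.from_quat(o["tool_rot"]).as_matrix();T[:3,3]=o["tool_pos"]
        M=T@np.array(p["hand_eye"])
    else:
        W=np.eye(4);W[:3,:3]=R.from_rotvec(np.ravel(p["rvec"])).as_matrix();W[:3,3]=np.ravel(p["tvec"]);M=np.linalg.inv(W)
    return p,K,M
def save(p,f,crop=None,s=1):
    im=p["image"][:,:,::-1]
    if crop: a,b,c,d=crop; im=im[b:d,a:c]
    cv2.imwrite("pics/"+f,cv2.resize(im,None,fx=s,fy=s,interpolation=cv2.INTER_CUBIC))
def atz(K,M,uv,z):
    d=M[:3,:3]@np.linalg.solve(K,[uv[0],uv[1],1.]);c=M[:3,3]
    return c+d*(z-c[2])/d[2]
def proj(K,M,X):
    q=np.linalg.inv(M)@np.append(X,1);q=K@q[:3];return q[:2]/q[2]
def tri(rays):
    A=np.zeros((3,3));b=np.zeros(3)
    for K,M,uv in rays:
        d=M[:3,:3]@np.linalg.solve(K,[uv[0],uv[1],1.]);d/=np.linalg.norm(d);P=np.eye(3)-np.outer(d,d);A+=P;b+=P@M[:3,3]
    return np.linalg.solve(A,b)
E
python3 - <<'E'
from h import *
np.set_printoptions(precision=4,suppress=True)
o=telemetry.get_obs();print({k:np.round(v,3).tolist() for k,v in o.items()})
for n in ["scene","top"]:
    p,K,M=cap(n);save(p,n+"0.png",s=1.4)
    print(n,M[:3,3],M[:3,2])
    for l,z in [("mould_face",.108),("insert_center",.1315),("lever_grip",.091),("lever",.031),("mould",0),("riser_corner",0),("oilstone",0),("loupe",0),("hex_key",0)]:
        for d in spotter.tip_of(p,l)[:4]: print(l,round(d["p"],2),np.round(d["location"],1),atz(K,M,d["location"],z)[:2])
E
```

```text
pics
{'clock': 0.0, 'joints': [1.031, 0.277, -0.028, 1.268, -0.0, 1.467], 'qvel': [0.001, -0.001, -0.0, -0.0, 0.001, -0.0], 'joint_torque': [0.002, -44.55, 29.521, 0.016, -0.0, 0.0], 'tool_pos': [0.264, 0.566, 0.252], 'tool_rot': [0.217, 0.976, -0.001, -0.0], 'force': [0.256, 0.754, -0.079], 'ft_torque': [-0.07, -0.021, -0.027], 'grip_force': 0.0, 'width': 1.002}
scene [-0.5271  0.9989  1.0135] [ 0.6549 -0.5469 -0.5215]
mould_face 0.81 [329.6 175.5] [ 0.6132 -0.1886]
insert_center 0.66 [332.9 164.9] [ 0.6317 -0.2212]
insert_center 0.54 [355.6 179.5] [ 0.5084 -0.2065]
insert_center 0.51 [384.5 193.7] [ 0.3853 -0.2107]
lever_grip 0.63 [378.4 194.5] [ 0.4367 -0.2462]
lever_grip 0.49 [218.1 237.1] [0.5727 0.3098]
lever_grip 0.37 [316.5 229. ] [0.4195 0.0549]
lever 0.59 [343.1 196.8] [ 0.568  -0.2174]
lever 0.39 [293.8 253.5] [0.4296 0.1357]
mould 0.88 [328.9 199.6] [ 0.6213 -0.2016]
riser_corner 0.97 [317.6 227.3] [ 0.5179 -0.0479]
oilstone 0.8 [293.7 256.2] [0.4497 0.1177]
oilstone 0.57 [329.2 200. ] [ 0.6186 -0.2005]
loupe 0.57 [346.4 197.7] [ 0.5904 -0.2606]
loupe 0.51 [313.1 215.2] [ 0.5816 -0.0866]
loupe 0.48 [222.4 250.4] [0.6133 0.2717]
loupe 0.43 [328.7 202.1] [ 0.6094 -0.1889]
hex_key 0.59 [253.6 275.2] [0.4556 0.2692]
top [0.4198 0.0094 1.3497] [ 0.1479 -0.0044 -0.989 ]
mould_face 0.86 [372.  203.4] [ 0.6221 -0.2073]
insert_center 0.81 [423.7 200.1] [ 0.6267 -0.3362]
insert_center 0.65 [308.2 241.8] [ 0.5201 -0.0388]
insert_center 0.6 [427.4 259.2] [ 0.4756 -0.339 ]
insert_center 0.52 [378.4 198.1] [ 0.6321 -0.22  ]
lever_grip 0.56 [392.1 273. ] [ 0.442  -0.2574]
lever_grip 0.47 [165.8 178.5] [0.6931 0.3378]
lever 0.81 [371.7 234.2] [ 0.5489 -0.2175]
mould 0.72 [360.8 212.5] [ 0.6137 -0.1937]
riser_corner 0.9 [308.  243.3] [ 0.5267 -0.0434]
oilstone 0.69 [254.7 267.4] [0.4599 0.1054]
loupe 0.67 [330.3 220.5] [ 0.591  -0.1069]
loupe 0.3 [376. 153.] [ 0.787  -0.2417]
hex_key 0.59 [199.4 265.8] [0.4647 0.2592]
```

View pics/scene0.png

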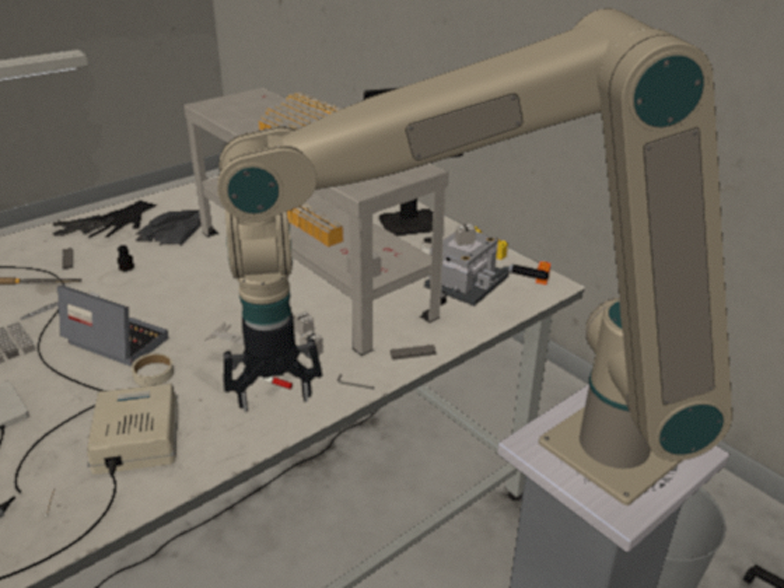

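View pics/top0.png

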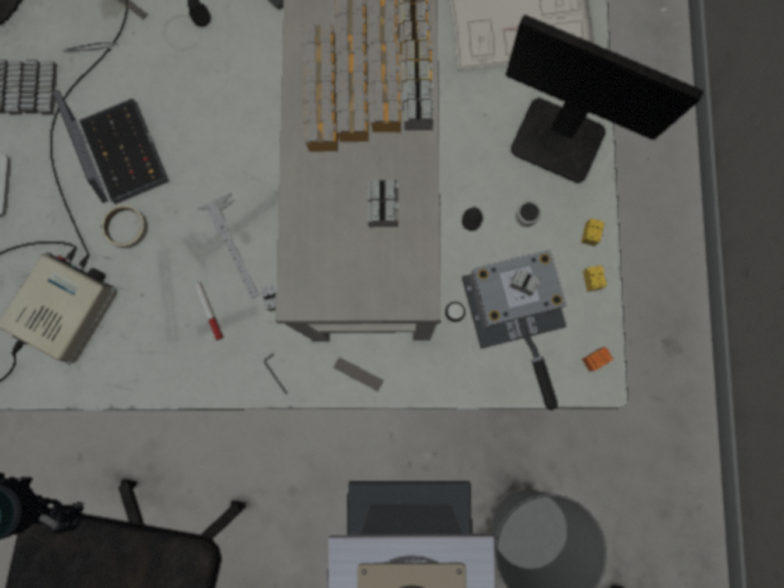

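The scene has several insert-like blocks. In top0, at display pixels:
- **Grey block on the mould face, (523,282):** this is the one standing over the pins.
- **Yellow blocks, (594,232) and (596,278):** look-alikes.
- **Orange block, (598,359):** look-alike.
- **Block on the riser, (383,202):** not on the mould.
- **Grey inserts, near (270,297):** these are b and c.

I'll move round the front of the riser for a close view.

Emit:
apply_moves:
  delta_rot:
    - [0, 0, 0]
    - [0, 0, 0]
    - [0, 0, 0]
    - [0, 0, 0]
    - [0, 0, 0]
    - [0, 0, 0]
    - [0, 0, 0]
    - [0, 0, 0]
    - [0, 0, 0]
    - [0, 0, 0]
    - [0, 0, 0]
    - [0, 0, 0]
    - [0, 0, 0]
    - [0, 0, 0]
    - [0, 0, 0]
    - [0, 0, 0]
    - [0, 0, 0]
    - [0, 0, 0]
  offset:
    - [-0.306, -0.427, -0.08]
    - [-0.306, -0.427, -0.08]
    - [-0.306, -0.427, -0.08]
    - [-0.306, -0.427, -0.08]
    - [-0.306, -0.427, -0.08]
    - [-0.306, -0.427, -0.08]
    - [-0.306, -0.427, -0.08]
    - [-0.306, -0.427, -0.08]
    - [-0.306, -0.427, -0.08]
    - [-0.445, -0.583, -0.08]
    - [-0.445, -0.583, -0.08]
    - [-0.445, -0.583, -0.08]
    - [-0.445, -0.583, -0.08]
    - [-0.593, -0.568, -0.08]
    - [-0.593, -0.568, -0.08]
    - [-0.593, -0.568, -0.08]
    - [-0.593, -0.568, -0.08]
    - [-0.593, -0.568, -0.08]
  fingers: [1, 1, 1, 1, 1, 1, 1, 1, 1, 1, 1, 1, 1, 1, 1, 1, 1, 1]

```text
clock: 3.25
tool_pos: [0.5606, -0.1983, 0.3333]
tool_rot: [0.216, 0.976, 0.0, -0.001]
force: [0.6, 0.1, -0.3]
width: 1.001
grip_force: 0.0
```

```bash
python3 - <<'E'
from h import *
np.set_printoptions(precision=4,suppress=True)
p,K,M=cap("wrist");save(p,"w1.png",s=1.4)
o=telemetry.get_obs();print(o["clock"],o["tool_pos"],o["tool_rot"],o["joints"]);print(M)
for l,z in [("mould_face",.108),("insert_center",.1315),("insert",.108),("lever_grip",.091),("lever",.031),("mould",0),("riser_corner",0),("loupe",0)]:
    for d in spotter.tip_of(p,l)[:2]: print(l,round(d["p"],2),np.round(d["location"],1),atz(K,M,d["location"],z)[:2])
E
```

```text
3.3 [ 0.5604 -0.1983  0.3336] [ 0.2164  0.9763  0.0001 -0.0003] [-0.4489  0.1928  0.035   1.4137  0.0001 -0.0126]
[[ 0.4222  0.8671  0.2645  0.4929]
 [ 0.9065 -0.4038 -0.1231 -0.1662]
 [ 0.0001  0.2918 -0.9565  0.4538]
 [ 0.      0.      0.      1.    ]]
mould_face 0.6 [297.  228.5] [ 0.6194 -0.2012]
insert_center 0.86 [222.1 329.6] [ 0.6806 -0.3154]
insert_center 0.7 [125.3 163.3] [ 0.4882 -0.3137]
insert 0.7 [295.4 232. ] [ 0.6222 -0.2043]
insert 0.65 [190.1 260.7] [ 0.605  -0.3177]
lever_grip 0.78 [174.6  80.3] [ 0.4393 -0.2474]
lever 0.89 [255.7 165.6] [ 0.5544 -0.2211]
mould 0.82 [291.4 197. ] [ 0.6158 -0.201 ]
riser_corner 0.66 [382.6  73.5] [ 0.5232 -0.0409]
loupe 0.69 [363.9 134.5] [ 0.5804 -0.0864]
```

View pics/w1.png

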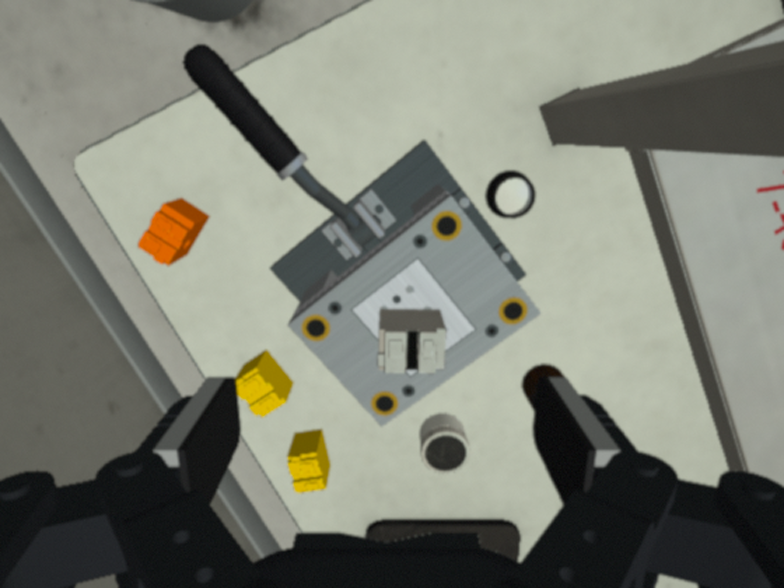

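The wrist view (display pixels) shows the grey insert at (411,340) on the white pin area of the mould. Two pins show at (397,299) and (410,289). The lever grip runs from (200,60) to (290,165). The yellow and orange blocks stand on the bench to the left. I'll crop in to confirm which block it is and get its yaw.

```bash
python3 - <<'E'
from h import *
np.set_printoptions(precision=4,suppress=True)
p,K,M=cap("wrist");save(p,"w1c.png",crop=(235,180,345,280),s=6)
for n,c in [("mould",[(288,325),(454,190),(540,315),(380,426)])]:
    q=np.array([atz(K,M,np.array(u)/1.4,.108)[:2] for u in c]);print(n,q,q.mean(0))
    for i in range(4): d=q[(i+1)%4]-q[i];print(np.linalg.norm(d),np.arctan2(d[1],d[0]))
for u,z in [((200,60),.09),((290,165),.085),((425,142),.018),((270,268),.018),((510,195),0.01),((555,143),0)]: print(u,atz(K,M,np.array(u)/1.4,z))
E
```

```text
mould [[ 0.5845 -0.2889]
 [ 0.5458 -0.1408]
 [ 0.6553 -0.1188]
 [ 0.6895 -0.2638]] [ 0.6188 -0.2031]
0.15302914714458257 1.8263002533023092
0.11161147228756427 0.1981946083133693
0.1489193257468587 -1.33900974150699
0.10791987082507479 -2.906857227071093
(200, 60) [ 0.3991 -0.2589  0.09  ]
(290, 165) [ 0.4838 -0.2379  0.085 ]
(425, 142) [ 0.5131 -0.1406  0.018 ]
(270, 268) [ 0.5535 -0.3093  0.018 ]
(510, 195) [ 0.5853 -0.0909  0.01  ]
(555, 143) [ 0.5621 -0.038   0.    ]
```

View pics/w1c.png

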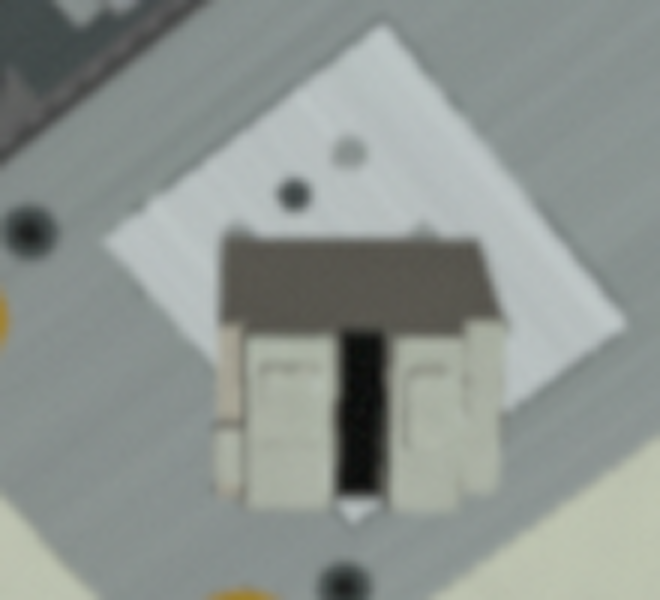

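```bash
python3 - <<'E'
from h import *
np.set_printoptions(precision=4,suppress=True)
p,K,M=cap("wrist")
f=lambda u,z:atz(K,M,np.array([235+u[0]/6,180+u[1]/6]),z)[:2]
b=[f((222,240),.108),f((480,240),.108)]
t=[f((216,325),.154),f((507,322),.154),f((500,500),.154),f((214,500),.154)]
for q in (b,t):
    print(np.array(q),np.mean(q,0))
    for i in range(len(q)): d=q[(i+1)%len(q)]-q[i];print(np.linalg.norm(d),np.arctan2(d[1],d[0]))
for u in [(293,195),(348,152)]: print("pin",f(u,.108))
E
```

```text
[[ 0.6014 -0.2216]
 [ 0.6198 -0.1821]] [ 0.6106 -0.2019]
0.043652337519342437 1.1341515372509121
0.043652337519342437 -2.0074411163388812
[[ 0.5987 -0.2209]
 [ 0.6166 -0.1815]
 [ 0.6429 -0.1938]
 [ 0.6244 -0.2333]] [ 0.6206 -0.2074]
0.043200168624492497 1.1451991074683505
0.029053597086932642 -0.4378118361806422
0.043579530755208186 -2.0074393149066427
0.028579435031798783 2.690394744142402
pin [ 0.5992 -0.2074]
pin [ 0.5962 -0.1959]
```

Confirmed: this is the grey insert, 44×30, standing over the pins at about (0.622,-0.2075). Its long axis heads 1.135 rad, so I need a quarter turn to grip across the 30 mm sides.

Emit:
apply_moves:
  delta_rot:
    - [0, 0, -1.571]
    - [0, 0, -1.571]
    - [0, 0, -1.571]
    - [0, 0, -1.571]
    - [0, 0, -1.571]
    - [0, 0, -1.571]
    - [0, 0, -1.571]
    - [0, 0, -1.571]
    - [0, 0, -1.571]
    - [0, 0, -1.571]
    - [0, 0, -1.571]
    - [0, 0, -1.571]
    - [0, 0, -1.571]
    - [0, 0, -1.571]
    - [0, 0, -1.571]
  offset:
    - [-0.06, 0.018, 0.03]
    - [-0.06, 0.018, 0.06]
    - [-0.06, 0.018, 0.08]
    - [-0.06, 0.018, 0.08]
    - [-0.06, 0.018, 0.08]
    - [-0.06, 0.018, 0.08]
    - [-0.06, 0.018, 0.08]
    - [-0.06, 0.018, 0.08]
    - [-0.06, 0.018, 0.08]
    - [-0.06, 0.018, 0.08]
    - [-0.06, 0.018, 0.12]
    - [-0.06, 0.018, 0.16]
    - [-0.06, 0.018, 0.185]
    - [-0.06, 0.018, 0.197]
    - [-0.06, 0.018, 0.197]
  fingers: [1, 1, 1, 1, 1, 1, 1, 1, 1, 1, 1, 1, 1, 1, 1]

```text
clock: 5.68
tool_pos: [0.623, -0.2081, 0.1357]
tool_rot: [-0.537, 0.844, 0.001, -0.0]
force: [0.6, 0.4, 0.4]
width: 1.002
grip_force: 0.0
```

```bash
python3 - <<'E'
from h import *
np.set_printoptions(precision=4,suppress=True)
p,K,M=cap("wrist");save(p,"w2.png",s=1.2)
o=telemetry.get_obs();print(o["clock"],o["tool_pos"],o["tool_rot"],o["joints"])
E
```

```text
5.725 [ 0.6238 -0.2085  0.1369] [-0.537   0.8436 -0.0003  0.0002] [-0.4208  0.4096 -0.0949  1.0656 -0.     -1.5546]
```

View pics/w2.png

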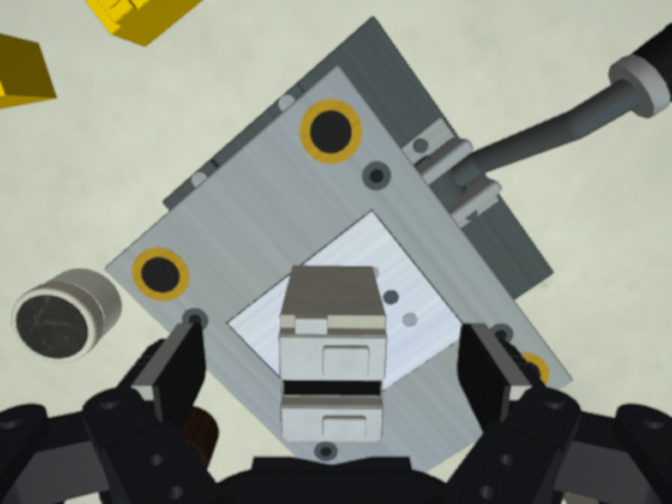

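The insert is centred between the pads at about (333,350), square to them. I'll close and lift.

Emit:
apply_moves:
  delta_rot:
    - [0, 0, 0]
    - [0, 0, 0]
    - [0, 0, 0]
    - [0, 0, 0]
    - [0, 0, 0]
    - [0, 0, 0]
    - [0, 0, 0]
    - [0, 0, 0]
    - [0, 0, 0]
    - [0, 0, 0]
    - [0, 0, 0]
    - [0, 0, 0]
  offset:
    - [0, 0, 0]
    - [0, 0, 0]
    - [0, 0, 0]
    - [0, 0, 0]
    - [0, 0, 0]
    - [0, 0, 0]
    - [0, 0, 0]
    - [0, 0, 0]
    - [0, 0, -0.01]
    - [0, 0, -0.03]
    - [0, 0, -0.06]
    - [0, 0, -0.09]
  fingers: [0.3, 0.2, 0.1, 0, 0, 0, 0, 0, 0, 0, 0, 0]
  force: 50

```text
clock: 7.22
tool_pos: [0.6224, -0.2078, 0.2254]
tool_rot: [-0.537, 0.843, 0.002, -0.001]
force: [-0.5, -0.5, -4.0]
width: 0.334
grip_force: 50.3
```

```bash
python3 - <<'E'
from h import *
np.set_printoptions(precision=4,suppress=True)
o=telemetry.get_obs();print(o["clock"],o["tool_pos"],o["tool_rot"],o["joints"],o["force"],o["width"],o["grip_force"])
X=R.from_quat(o["tool_rot"]).as_matrix();print(X)
rc=np.array([.5225,-.042])
print("oilstone ends",[ ])
E
```

```text
7.225 [ 0.6224 -0.2078  0.2254] [-0.5372  0.8435  0.0015 -0.0009] [-0.4207  0.348   0.0114  1.2378  0.0001 -1.5549] [-0.4562 -0.4521 -4.0402] 0.33440920817807707 50.295780301094055
[[-0.4228 -0.9062 -0.0032]
 [-0.9062  0.4228  0.0015]
 [-0.      0.0036 -1.    ]]
oilstone ends []
```

Held: 4 N of weight and 28 mm of opening. The bare spot I'll use is (0.44,-0.015), in front of the riser and about 0.12 m clear of the clamp plate corner.

Emit:
apply_moves:
  delta_rot:
    - [0, 0, 0]
    - [0, 0, 0]
    - [0, 0, 0]
    - [0, 0, 0]
    - [0, 0, 0]
    - [0, 0, 0]
    - [0, 0, 0]
    - [0, 0, 0]
    - [0, 0, 0]
    - [0, 0, 0]
    - [0, 0, 0]
    - [0, 0, 0]
    - [0, 0, 0]
    - [0, 0, 0]
    - [0, 0, 0]
    - [0, 0, 0]
    - [0, 0, 0]
  offset:
    - [0.02, 0.055, -0.035]
    - [0.04, 0.11, -0.035]
    - [0.056, 0.164, -0.035]
    - [0.02, 0.19, -0.035]
    - [-0.02, 0.21, -0.035]
    - [-0.06, 0.23, -0.035]
    - [-0.098, 0.247, -0.035]
    - [-0.098, 0.247, -0.035]
    - [-0.098, 0.247, 0.01]
    - [-0.098, 0.247, 0.06]
    - [-0.098, 0.247, 0.11]
    - [-0.098, 0.247, 0.15]
    - [-0.098, 0.247, 0.17]
    - [-0.098, 0.247, 0.18]
    - [-0.098, 0.247, 0.188]
    - [-0.098, 0.247, 0.191]
    - [-0.098, 0.247, 0.191]
  fingers: [0, 0, 0, 0, 0, 0, 0, 0, 0, 0, 0, 0, 0, 0, 0, 0, 0]

```text
clock: 9.35
tool_pos: [0.4416, -0.0152, 0.0358]
tool_rot: [-0.537, 0.843, -0.0, 0.0]
force: [-0.3, 0.2, -4.4]
width: 0.336
grip_force: 51.4
```

```bash
python3 - <<'E'
from h import *
np.set_printoptions(precision=4,suppress=True)
p,K,M=cap("top");save(p,"t2.png",crop=(220,160,450,320),s=3.4)
o=telemetry.get_obs();print(o["clock"],o["tool_pos"],o["tool_rot"],o["joints"],o["force"],o["width"],o["grip_force"])
E
```

```text
9.4 [ 0.4417 -0.0152  0.0359] [-0.5372  0.8434 -0.0005  0.0005] [-0.1808  0.1915 -0.664   0.7139 -0.     -1.315 ] [-0.0747  0.6651 -4.2456] 0.33636746016200175 51.365219950675964
```

View pics/t2.png

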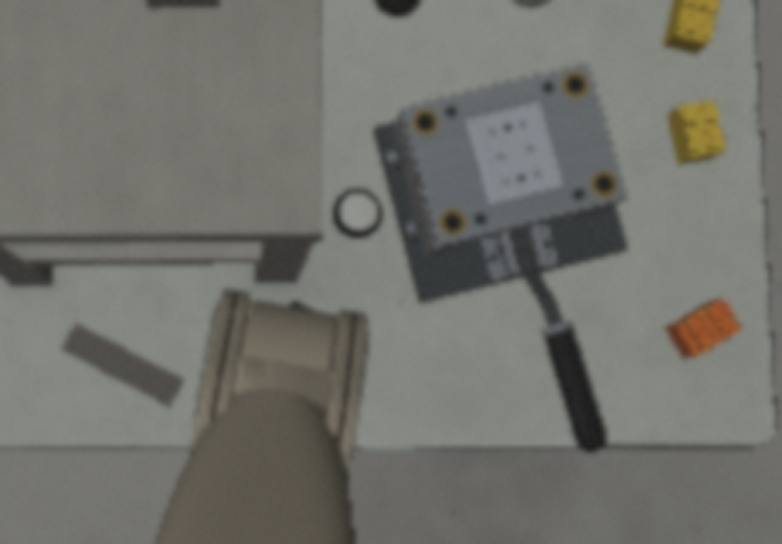

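The top view shows the wrist over bare bench, clear of the riser leg and the oilstone. I'll lower the last few millimetres slowly.

Emit:
apply_moves:
  delta_rot:
    - [0, 0, 0]
    - [0, 0, 0]
    - [0, 0, 0]
    - [0, 0, 0]
  offset:
    - [0, 0, 0.003]
    - [0, 0, 0.005]
    - [0, 0, 0.0065]
    - [0, 0, 0.0065]
  fingers: [0, 0, 0, 0]

```text
clock: 9.9
tool_pos: [0.441, -0.015, 0.0291]
tool_rot: [-0.537, 0.843, 0.0, -0.0]
force: [-2.4, 0.3, 1.2]
width: 0.335
grip_force: 52.1
```

Touched down. I'll open the gripper and retreat upwards.

Emit:
apply_moves:
  delta_rot:
    - [0, 0, 0]
    - [0, 0, 0]
    - [0, 0, 0]
    - [0, 0, 0]
    - [0, 0, 0]
    - [0, 0, 0]
    - [0, 0, 0]
    - [0, 0, 0]
    - [0, 0, 0]
  offset:
    - [0, 0, 0]
    - [0, 0, 0]
    - [0, 0, 0]
    - [0, 0, 0]
    - [0, 0, -0.01]
    - [0, 0, -0.04]
    - [0, 0, -0.09]
    - [0, 0, -0.15]
    - [0, 0, -0.15]
  fingers: [0.4, 0.5, 0.65, 0.65, 0.65, 0.65, 0.65, 0.65, 0.65]

```text
clock: 11.02
tool_pos: [0.4455, -0.0158, 0.1848]
tool_rot: [-0.537, 0.843, -0.004, 0.005]
force: [0.2, -0.8, 0.5]
width: 0.651
grip_force: 0.0
```

```bash
python3 - <<'E'
from h import *
np.set_printoptions(precision=4,suppress=True)
p,K,M=cap("wrist");save(p,"w3.png",s=1.2)
o=telemetry.get_obs();print(o["clock"],o["tool_pos"],o["tool_rot"],o["joints"],o["force"],o["width"])
for l,z in [("insert_center",.0235),("insert",0),("lever_grip",.091)]:
    for d in spotter.tip_of(p,l)[:3]: print(l,round(d["p"],2),np.round(d["location"],1),atz(K,M,d["location"],z)[:2])
E
```

```text
11.075 [ 0.4434 -0.0155  0.182 ] [-0.5372  0.8434 -0.0024  0.0026] [-0.1807  0.0007 -0.5043  1.0587  0.     -1.315 ] [-0.6337  0.521  -0.3318] 0.6499899527110863
insert_center 0.79 [282.5 192.5] [ 0.4425 -0.0132]
insert_center 0.44 [316.1 301.5] [0.4572 0.0904]
insert 0.67 [281.9 183. ] [ 0.4419 -0.0154]
```

View pics/w3.png

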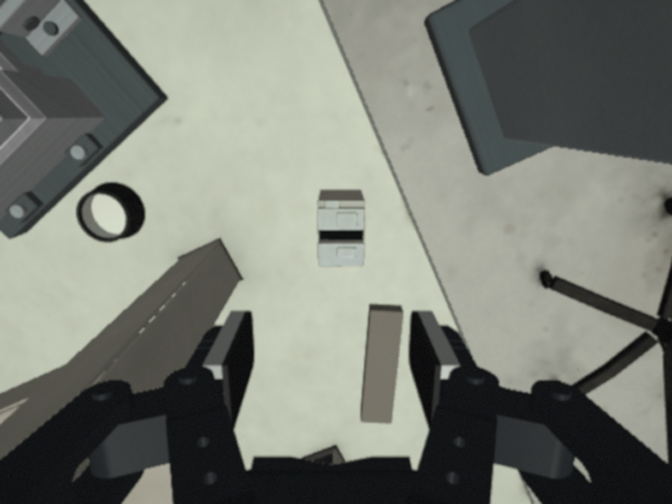

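The insert stands upright on the bench at about (0.442,-0.015). It's clear of the riser leg, oilstone, loupe and mould. Next I go over the grip with the fingers shut.

Emit:
apply_moves:
  delta_rot:
    - [0, 0, 0.15]
    - [0, 0, 0.3]
    - [0, 0, 0.45]
    - [0, 0, 0.6]
    - [0, 0, 0.75]
    - [0, 0, 0.9]
    - [0, 0, 0.9]
    - [0, 0, 0.9]
    - [0, 0, 0.9]
    - [0, 0, 0.9]
    - [0, 0, 0.9]
  offset:
    - [0.04, -0.016, 0]
    - [0.09, -0.035, 0]
    - [0.14, -0.055, 0]
    - [0.18, -0.071, 0]
    - [0.218, -0.086, 0]
    - [0.218, -0.086, 0]
    - [0.218, -0.086, 0.015]
    - [0.218, -0.086, 0.028]
    - [0.218, -0.086, 0.032]
    - [0.218, -0.086, 0.032]
    - [0.218, -0.086, 0.032]
  fingers: [0.65, 0.4, 0.2, 0, 0, 0, 0, 0, 0, 0, 0]
  force: 40

```text
clock: 12.6
tool_pos: [0.4271, -0.2489, 0.1472]
tool_rot: [-0.117, 0.993, -0.0, 0.0]
force: [0.0, 0.8, 0.3]
width: -0.004
grip_force: 0.0
```

```bash
python3 - <<'E'
from h import *
np.set_printoptions(precision=4,suppress=True)
p,K,M=cap("wrist");save(p,"w4.png",s=1.2)
o=telemetry.get_obs();print(o["clock"],o["tool_pos"],o["joints"],o["force"],o["width"])
print(R.from_quat(o["tool_rot"]).as_matrix())
print(proj(K,M,o["tool_pos"]-[0,0,.022])*1.2, proj(K,M,[.4274,-.2489,.104])*1.2)
q,K,M=cap("scene");save(q,"s4.png",crop=(290,140,430,245),s=5.6)
E
```

```text
12.65 [ 0.4272 -0.2491  0.1473] [-0.6586  0.1295 -0.4458  0.9943 -0.     -0.8934] [ 0.2759 -0.0459 -0.8097] 0.0007415761541644102
[[-0.9726 -0.2327  0.0009]
 [-0.2327  0.9726 -0.0007]
 [-0.0007 -0.0009 -1.    ]]
[329.1053 328.9439] [329.6294 304.8202]
```

View pics/w4.png

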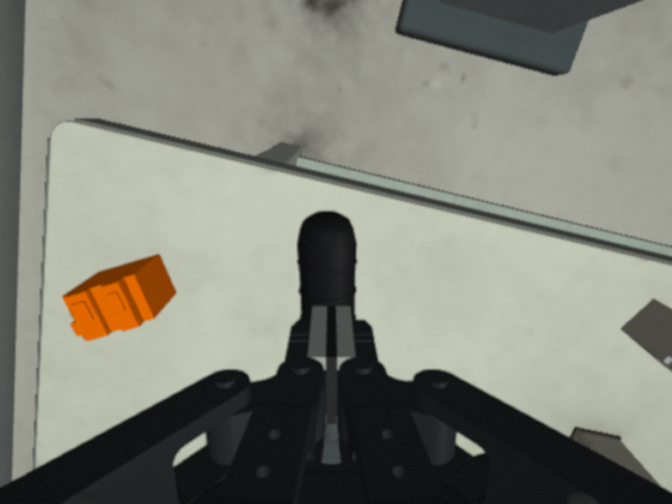

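The fingertips are centred over the grip (column ~328 for both). I'll go down to find contact.

Emit:
apply_moves:
  delta_rot:
    - [0, 0, 0]
    - [0, 0, 0]
    - [0, 0, 0]
    - [0, 0, 0]
  offset:
    - [0, 0, 0.01]
    - [0, 0, 0.015]
    - [0, 0, 0.017]
    - [0, 0, 0.017]
  fingers: [0, 0, 0, 0]

```text
clock: 13.2
tool_pos: [0.4266, -0.2488, 0.1295]
tool_rot: [-0.117, 0.993, 0.0, -0.0]
force: [-0.2, 0.4, 0.2]
width: 0.001
grip_force: 0.0
```

Emit:
apply_moves:
  delta_rot:
    - [0, 0, 0]
    - [0, 0, 0]
  offset:
    - [0, 0, 0.0015]
    - [0, 0, 0.0015]
  fingers: [0, 0]

```text
clock: 13.45
tool_pos: [0.4268, -0.249, 0.1284]
tool_rot: [-0.117, 0.993, -0.0, 0.0]
force: [-0.2, 0.1, 0.9]
width: 0.004
grip_force: 0.0
```

Emit:
apply_moves:
  delta_rot:
    - [0, 0, 0]
    - [0, 0, 0]
  offset:
    - [0, 0, 0.0015]
    - [0, 0, 0.0015]
  fingers: [0, 0]

```text
clock: 13.7
tool_pos: [0.4268, -0.2492, 0.1274]
tool_rot: [-0.117, 0.993, -0.0, -0.0]
force: [-1.5, 0.6, 5.5]
width: 0.001
grip_force: 2.6
```

Emit:
apply_moves:
  delta_rot:
    - [0, 0, 0]
    - [0, 0, 0]
  offset:
    - [0, 0, 0.0015]
    - [0, 0, 0.0015]
  fingers: [0, 0]

```text
clock: 13.95
tool_pos: [0.4262, -0.2493, 0.126]
tool_rot: [-0.117, 0.993, -0.001, -0.001]
force: [-3.7, 0.3, 6.5]
width: 0.004
grip_force: 3.1
```

Contact came at TCP z ≈ 0.128, as predicted. 8 mm of pins needs about 35 mm of travel, to z ≈ 0.093. I'll press slowly.

Emit:
apply_moves:
  delta_rot:
    - [0, 0, 0]
    - [0, 0, 0]
    - [0, 0, 0]
    - [0, 0, 0]
    - [0, 0, 0]
    - [0, 0, 0]
    - [0, 0, 0]
    - [0, 0, 0]
    - [0, 0, 0]
    - [0, 0, 0]
    - [0, 0, 0]
    - [0, 0, 0]
    - [0, 0, 0]
    - [0, 0, 0]
  offset:
    - [0, 0, 0.003]
    - [0, 0, 0.006]
    - [0, 0, 0.009]
    - [0, 0, 0.012]
    - [0, 0, 0.015]
    - [0, 0, 0.018]
    - [0, 0, 0.021]
    - [0, 0, 0.024]
    - [0, 0, 0.027]
    - [0, 0, 0.029]
    - [0, 0, 0.031]
    - [0, 0, 0.032]
    - [0, 0, 0.032]
    - [0, 0, 0.032]
  fingers: [0, 0, 0, 0, 0, 0, 0, 0, 0, 0, 0, 0, 0, 0]

```text
clock: 15.7
tool_pos: [0.4213, -0.2509, 0.0945]
tool_rot: [-0.116, 0.993, -0.003, -0.007]
force: [-17.7, -4.2, 18.7]
width: -0.001
grip_force: 10.4
```

```bash
python3 - <<'E'
from h import *
np.set_printoptions(precision=4,suppress=True)
o=telemetry.get_obs();print(o["clock"],o["tool_pos"],o["joints"],o["force"],o["width"])
q,K,M=cap("scene");save(q,"s5.png",crop=(290,140,430,245),s=5.6)
a=cv2.imread("pics/s4.png");b=cv2.imread("pics/s5.png")
c=np.vstack([a[100:390],b[100:390]]);cv2.imwrite("pics/s45.png",c);print(c.shape)
C=np.array([.6195,-.2035,.108]);u=np.array([.9725,.2328,0]);v=np.array([-.2328,.9725,0])
for x in (-.02,0,.02):
  for y in (-.012,.012):
    P=C+x*u+y*v; print([((proj(K,M,P+[0,0,h])-[290,140])*5.6-[0,100]).round(0) for h in (0,.008)])
for n,s,z in (("rest",.185,.091),("8mm",.197,.057)): print(n,((proj(K,M,[C[0]-s*u[0],C[1]-s*u[1],z])-[290,140])*5.6-[0,100]).round(0))
E
```

```text
15.7 [ 0.4213 -0.2509  0.0945] [-0.6615  0.1888 -0.5049  0.8837 -0.0136 -0.8931] [-17.6807  -4.2107  18.7306] -0.0010862979822517092
(580, 784, 3)
[array([269.,  90.]), array([270.,  79.])]
[array([249., 105.]), array([249.,  93.])]
[array([242.,  81.]), array([243.,  69.])]
[array([221.,  95.]), array([222.,  84.])]
[array([215.,  71.]), array([216.,  60.])]
[array([195.,  86.]), array([195.,  75.])]
rest [492. 203.]
8mm [504. 257.]
```

View pics/s45.png

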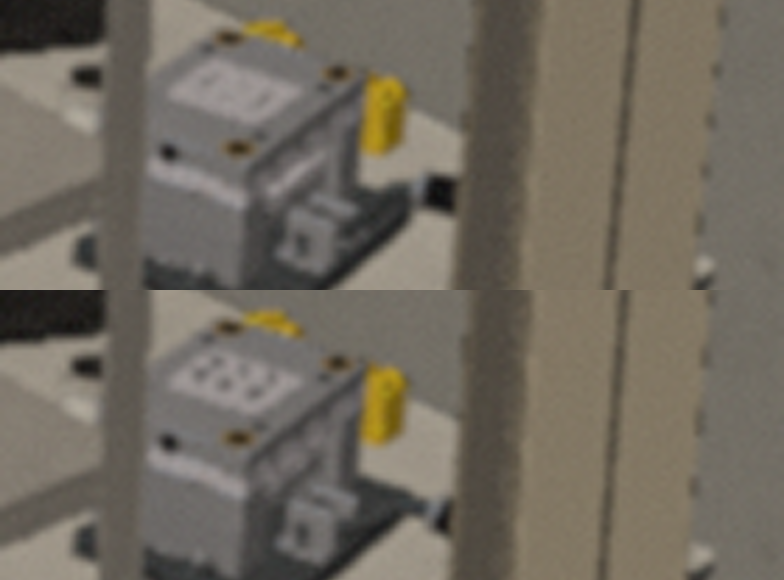

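The upper crop (at rest) shows flush pins. The lower one shows all six pins standing proud at (195–270, 355–410). Friction is dragging the tip outwards at about 18 N, so I'll follow the grip outward to relieve that and go the last 2–3 mm down.

Emit:
apply_moves:
  delta_rot:
    - [0, 0, 0]
    - [0, 0, 0]
    - [0, 0, 0]
    - [0, 0, 0]
    - [0, 0, 0]
    - [0, 0, 0]
  offset:
    - [0.002, 0, 0]
    - [0.004, 0, 0.001]
    - [0.006, 0, 0.002]
    - [0.007, 0, 0.0025]
    - [0.007, 0, 0.0025]
    - [0.007, 0, 0.0025]
  fingers: [0, 0, 0, 0, 0, 0]

```text
clock: 16.5
tool_pos: [0.4201, -0.2513, 0.0929]
tool_rot: [-0.117, 0.993, -0.001, -0.0]
force: [-5.8, 1.4, 15.4]
width: -0.0
grip_force: 7.7
```

```bash
cat > chk.py <<'E'
from h import *
np.set_printoptions(precision=4,suppress=True)
o=telemetry.get_obs();t=o["tool_pos"];print(o["clock"],t,o["force"])
s=np.dot([.6195-t[0],-.2035-t[1]],[.9725,.2328])*1e3-65
from scipy.optimize import brentq
def top(th):
    a=.4636-th; gx,gz=134.16*np.cos(a),31+134.16*np.sin(a); tl=.13-th
    return gz+12/np.cos(tl)+(s-gx)*np.tan(tl)+abs(11*np.tan(tl))-(t[2]-.022)*1e3
print("s",s,"pins mm",30*brentq(top,0,.45))
E
python3 chk.py
```

```text
16.5 [ 0.4201 -0.2513  0.0929] [-5.8195  1.3504 15.4052]
s 140.0170661137097 pins mm 7.703388331607363
```

Emit:
apply_moves:
  delta_rot:
    - [0, 0, 0]
    - [0, 0, 0]
    - [0, 0, 0]
    - [0, 0, 0]
    - [0, 0, 0]
  offset:
    - [0.001, 0, 0.0007]
    - [0.0025, 0, 0.0013]
    - [0.0025, 0, 0.0013]
    - [0.0025, 0, 0.0013]
    - [0.0025, 0, 0.0013]
  fingers: [0, 0, 0, 0, 0]

```text
clock: 17.12
tool_pos: [0.4196, -0.2516, 0.092]
tool_rot: [-0.117, 0.993, -0.0, 0.002]
force: [-0.7, 3.8, 13.7]
width: -0.001
grip_force: 6.9
```

```bash
python3 chk.py; python3 - <<'E'
from h import *
q,K,M=cap("scene");b=q["image"][150:200,310:370,::-1];save(q,"s6.png")
a=cv2.imread("pics/s4.png")
cv2.imwrite("pics/p6.png",cv2.resize(b,None,fx=12,fy=12,interpolation=cv2.INTER_CUBIC))
C=np.array([.6195,-.2035,.108]);u=np.array([.9725,.2328,0]);v=np.array([-.2328,.9725,0])
for x in (-.02,0,.02):
  for y in (-.012,.012): print([((proj(K,M,C+x*u+y*v+[0,0,h])-[310,150])*12).round() for h in (0,.008)])
E
python3 chk.py
```

```text
17.125 [ 0.4196 -0.2516  0.092 ] [-0.667   3.8106 13.6807]
s 140.58032584422153 pins mm 7.923083234634668
[array([336., 287.]), array([338., 263.])]
[array([293., 318.]), array([295., 294.])]
[array([278., 267.]), array([280., 243.])]
[array([235., 298.]), array([236., 274.])]
[array([221., 247.]), array([222., 223.])]
[array([177., 278.]), array([178., 254.])]
17.175 [ 0.4196 -0.2516  0.092 ] [-1.2089  3.408  14.1865]
s 140.58424455170805 pins mm 7.922818561523869
```

View pics/p6.png

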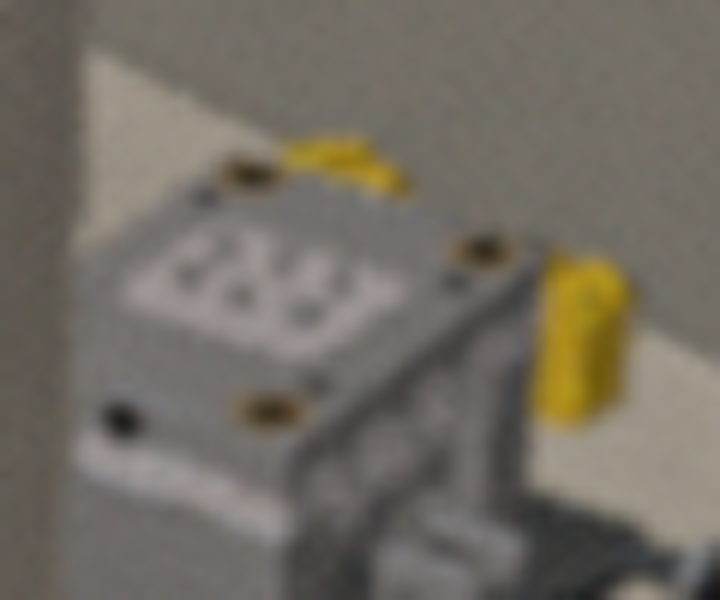

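The crop shows all six pins standing out of the white area at (180–350, 245–315). Kinematics give 7.9 mm, and about 14 N on the grip agrees with that. I'll hold briefly, check it's still, then hand in.

Emit:
apply_moves:
  delta_rot:
    - [0, 0, 0]
    - [0, 0, 0]
    - [0, 0, 0]
    - [0, 0, 0]
    - [0, 0, 0]
    - [0, 0, 0]
  offset:
    - [0, 0, 0]
    - [0, 0, 0]
    - [0, 0, 0]
    - [0, 0, 0]
    - [0, 0, 0]
    - [0, 0, 0]
  fingers: [0, 0, 0, 0, 0, 0]

```text
clock: 17.92
tool_pos: [0.4196, -0.2516, 0.092]
tool_rot: [-0.117, 0.993, -0.0, 0.002]
force: [-0.6, 3.2, 13.8]
width: 0.003
grip_force: 6.9
```

```bash
python3 chk.py && python3 -c "
from cell import r; print(r.hand_in())"
```

```text
17.925 [ 0.4196 -0.2516  0.092 ] [-0.5882  3.2    13.7524]
s 140.55911103131137 pins mm 7.91913836644165
the job is handed in; nothing more can be done
None
```

I set the insert upright on the bare bench about 0.12 m clear of the mould, and handed in at about 18 s with the lever held down and still; the pins are out by about 7.9 mm, worked out from the lever's position rather than measured directly.

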